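Draw a fossil bone from its sleeve and lay it in the photo cradle

TASK

Get the fossil limb bone ready for its photograph: raise its front end over the lip of the wooden sleeve, draw it out endwise from under the roof, set it down on the grey padded mat and let go of it. Then take it by its middle and lay it in both notches of the white cradle, a knob outside each upright, either way round. Set it down each time without dropping it, and do not shift the grey vertebra, the coiled ammonite, the jar, the brush or the card tray.

Things in the scene. Friction and masses are not known exactly. Their poses are not given: they have to be found in the camera images.
- bone: brown dumbbell-shaped rigid fossil limb bone, 180 mm long, 0.15 to 0.31 kg, balanced at its middle. Flat-sided shaft 22 wide, 18 thick, 120 long between two knobs, each 30 long, 34 wide, 22 thick. Origin: centre of the underside of the knobs (shaft spans z = 2 to 20 mm). x runs along the bone to the end that starts deep in the sleeve, z up. It starts lying on the sleeve's floor along the sleeve's x
- bone_middle (a point): centre of the bone's shaft, 11 mm above bone's origin. It starts about below the roof's front edge, so that only the front half of the bone (knob and about 60 mm of shaft) can be reached
- bone_front (a point): middle of the lower edge of the bone's end that starts behind the lip, 90 mm from the bone's origin (-x). With the rear end on the floor this end must rise 20 to 32 mm (0.11 to 0.18 rad) to pass the lip without jamming under the roof
- bone_rear (a point): middle of the lower edge of the bone's other end, which starts deep under the roof, 90 mm from the bone's origin (+x). It leaves the tunnel once the bone is drawn about 95 mm
- sleeve: wooden storage sleeve of the bone, fixed, 210 long (x), 76 wide, 56 mm high. Origin: centre of its underside; -x is the open front, z up. Floor top at z = 10 mm. x from 0 to 105 mm is a tunnel: 56 mm between side walls, roof underside z = 48 mm, top z = 56, back wall's inner face at x = 95. x from -95 to 0 is an open apron without walls or roof, ended by a lip at the front
- lip_top (a point): middle of the top of the sleeve's lip (sleeve x = -100 mm, z = 28 mm); the lip is 10 mm thick, spans the whole width and stands 18 mm above the sleeve's floor
- roof_edge (a point): middle of the lower front edge of the sleeve's roof (sleeve x = 0, z = 48 mm), 38 mm above the sleeve's floor: a level bone cannot pass both lip and roof, a tilted one drawn along its own axis can
- pad: grey padded mat fixed on the table in front of the sleeve, 220 mm (x) x 120 mm (y) x 6 mm. Origin: centre of its underside (top 6 mm higher)
- cradle: white plastic cradle, fixed. Base 130 (x) x 90 (y) x 10 mm, origin: centre of its underside. Two uprights 12 mm thick at x = -40 and +40 mm, each with a notch 44 mm wide on y = 0, floor z = 34 mm, prong tops z = 58. The shaft lies along x in both notches, its centre then at z = 43 mm (bone's origin at 32). Fingers go between the uprights (68 mm); beside a knob they would hit the prongs
- vertebra: bystander, loose, to be left alone: a dark grey spool-shaped fossil vertebra, 68 mm across, 40 mm high
- ammonite: bystander, loose, to be left alone: a brown round coiled fossil, 96 mm across, 28 mm high
- jar: bystander, loose, to be left alone: an amber glass jar with white cap, 60 mm across, 85 mm high
- brush: bystander, loose, to be left alone: a brush 170 mm long lying on the table
- card_tray: bystander, loose, to be left alone: an empty cardboard tray 100 x 80 x 30 mm
Not all that is in view belongs to the job. What is shaped like the cradle but black or purple is not meant.

How it is judged:
By the outcome, as a careful person would: the job done as asked, in the order asked, and still so for the second after the job is handed in, with the robot touching nothing.
It also fails if it takes over 64 s, if anything falls off the work surface, if the arm or the gripper's body presses on something with over 40 N, if the wrist force passes 120 N, or if a joint passes its speed limit or range.

ROBOT

A 6-joint arm with a two-finger parallel gripper is mounted at the origin on the work surface. World frame = base frame: x ahead of the robot, y to its left, z up, the work surface at z = 0. Lengths are in m, angles in degrees, forces in N, time in s.
With the tool pointing down it reaches from about 0.25 to 0.775 m from the base axis. Payload 4 kg.
Tool frame: the origin (TCP) lies at the very end of the fingers, on their centre line; the grasp point (between the pads) lies 19 mm behind it; z points along the fingers, y is the line along which they close (so a half turn about z gives the same grasp; the last joint's range is limited). The gripper opens to 94 mm and grips with 3 to 60 N. Pads are 16 mm wide; open, the fingers measure 119 mm over their backs; the gripper's body (75 mm by 177 mm) begins 78 mm behind the grasp point.
Start: joints at [61.702, 4.996, 78.535, -0, 96.463, -5.907], TCP at [0.21, 0.509, 0.206] pointing down, gripper open.
Joint ranges: [-177.83, 177.83], [-43.37, 116.18], [15.69, 146.23], [-61.86, 241.86], [9.47, 152.12], [-147.06, 147.06]. Speed limits (degrees/s): [159.86, 159.86, 180, 180, 180, 180].

INTERFACE

Orientations are given as [roll, pitch, yaw] about the fixed x, y, z axes, in that order (R = Rz(yaw) Ry(pitch) Rx(roll)).
In Python, from station import arm, get_image, finish_job, nets gives the robot as it stands.
- The arm moves only by the shell command python3 -m inch 'ROWS' [OPENING] [FORCE]. ROWS is JSON, a list of rows, each an object with "dp": the shift along the tool's x, y, z in m, a list of three; "spin": the turn about the tool's z in degrees. A call has 1 to 10 rows; each row shifts and turns the commanded pose from where the row before left it, along the tool's axes as they then stand; what a row does not reach is not made up. A row lasts 1/10 s, in which the tool goes at most 50 mm and 8.59 degrees, less where a joint would pass 70% of its speed; a pose out of reach is approached as far as the arm can. A call with a gripper value outside its range is refused whole. OPENING is the opening, from -1 (shut) to 1 (fully open), set as the call begins (- or left out, the last holds). The fingers move at their own pace and stop on an object; FORCE is the grip in N (left out, the last holds). Time passes only in rows, so rows that do not move let the fingers close. It gives the time, the measured TCP pose, the force, the opening and the grip force at its end, in the units of the state.
- arm.sense(): the state, without advancing time (a new reading comes with each control period).
- get_image(name): name is "scene" or "top" or "wrist"; returns a dict with "image" (480x640x3 uint8, red, green, blue), "depth" (480x640 float32, m along the optical axis (not along the pixel's ray), 0 where there is no reading), "fx", "fy", "cx", "cy" (pixels), "xyz" and "rotation" of the camera in the world; the wrist camera has in their place "hand_eye" (4x4, takes a point from camera to tool coordinates, whose origin is the TCP and whose axes are the flange's). Camera axes: x right, y up, looking along -z (the intrinsics and any distortion apply to the point x, -y, -z); pixel columns grow to the right and rows downward; lengths in m; the calibration is good to about 2 mm. A picture is of the moment at which its call begins: read the wrist's pose just before it.
- finish_job(): hands the job in; it is judged then, once.
Trained networks look in a picture, given as the dict that the camera call returned (one of the last four; its "shot" number tells which), for a name from the list of things; names that differ only in an ending like _2 or _b are one class to them, and where a whole thing is asked for, a point or a joint stands for the part that bears it (a point fixed in the world has none). Each returns a list of dicts, best first, with "score" (0 to 1); they miss things now and then, are a little off and sometimes report something else, mostly with a low value. They report only what shows in the picture. A call takes as long as a camera call. They do not tell look-alikes from the thing itself.
- nets.boxes_of(query, picture): "extent" ([left, top, width, height] in pixels, round what is visible of it).
- nets.silhouettes(query, picture): "region" (480x640 bool, what is visible of it) and "extent" ([left, top, width, height] in pixels, round what is visible of it).
- nets.mark_of(query, picture): "pixel" ([column, row] in pixels: a listed point, or the origin of a listed thing).
The state is a dict: "time": time; "qpos": joint angles; "qvel": joint speeds; "tau": joint torques, N m; "eef_pos": TCP position; "ee_rot": TCP orientation; "contact_force": force on the tool from outside, world axes, zero at the start; "wrist_torque": the same for the moment, N m; "finger_gap": finger opening in m; "finger_force": force on a finger pad.
Only numpy, scipy, OpenCV 4.12 (cv2) and the standard library are available. Lean on these libraries where they do the work, as an engineer would, in place of code of your own. Each camera call takes 0.05 s, during which the arm holds its last target. There are 200 camera calls.

## Working session

There is one attempt and no reset: what is moved stays moved. The work goes in short steps, Python scripts to look and compute and a shell command to move; the robot and the scene stay as the last step left them, time stands still between calls to the robot, and variables do not carry over. Pictures are saved under pics/ and viewed, at most 10 in all, crops included, and the job is handed in when it is done.

```bash
ls; mkdir -p pics; cat > h.py <<'E'
import numpy as np, cv2
from station import arm, get_image, nets
from scipy.spatial.transform import Rotation as R
np.set_printoptions(precision=4, suppress=True)
def pose(s=None):
    s=s or arm.sense(); e=s['ee_rot']
    return np.array(s['eef_pos']), R.from_euler('xyz',e,degrees=True).as_matrix()
def cam(name):
    s=arm.sense(); p=get_image(name)
    if 'hand_eye' in p:
        t,Rt=pose(s); H=np.array(p['hand_eye']); p['Rw']=Rt@H[:3,:3]; p['tw']=Rt@H[:3,3]+t
    else:
        p['tw']=np.array(p['xyz']); r=np.array(p['rotation'])
        p['Rw']=r if r.shape==(3,3) else (R.from_euler('xyz',r,degrees=True).as_matrix() if r.size==3 else R.from_quat(r).as_matrix())
    return p
def ray(p,u,v): return p['Rw']@np.array([(u-p['cx'])/p['fx'],-(v-p['cy'])/p['fy'],-1.])
def atz(p,u,v,z):
    d=ray(p,u,v); return p['tw']+d*(z-p['tw'][2])/d[2]
def cloud(p):
    v,u=np.mgrid[:480,:640]; D=p['depth']
    c=np.stack([(u-p['cx'])/p['fx']*D,-(v-p['cy'])/p['fy']*D,-D],-1)
    return c@p['Rw'].T+p['tw']
def save(p,n): cv2.imwrite('pics/'+n+'.png',cv2.cvtColor(p['image'],cv2.COLOR_RGB2BGR))
E
python3 - <<'E'
from h import *
print(arm.sense())
for n in ['top','scene']:
    p=cam(n); save(p,n+'0'); print({k:v for k,v in p.items() if k not in('image','depth')})
    C=cloud(p)
    for q in ['bone','sleeve','pad','cradle','vertebra','ammonite','jar','brush','card_tray']:
        for r in nets.silhouettes(q,p)[:3]:
            m=r['region']&(p['depth']>0); X=C[m]
            print(n,q,round(r['score'],2),np.round(r['extent']),np.median(X,0),X.min(0),X.max(0))
    for q in ['bone_middle','bone_front','lip_top','roof_edge','sleeve','pad','cradle','bone']:
        for r in nets.mark_of(q,p)[:2]:
            u,v=r['pixel']; print(n,q,round(r['score'],2),r['pixel'],C[int(round(v)),int(round(u))])
E
```

```text
pics
{'time': 0.0, 'qpos': array([61.7008,  5.0397, 78.6231, -0.0002, 96.4634, -5.9073]), 'qvel': array([ 0.0136, -0.1179, -0.0422, -0.0003, -0.1133, -0.0711]), 'tau': array([  0.0005, -34.016 , -30.244 ,   0.0718,   0.0323,  -0.0002]), 'eef_pos': array([0.2093, 0.508 , 0.2043]), 'ee_rot': array([-179.8744,   -0.0128,  157.6081]), 'contact_force': array([-0.5121,  0.8595, -0.0826]), 'wrist_torque': array([ 0.0376, -0.0252, -0.0002]), 'finger_force': 0.0, 'finger_gap': 0.09402902960313}
{'fx': 446.78877380300025, 'fy': 446.78877380300025, 'cx': 324.5061115864669, 'cy': 238.94744622734967, 'xyz': array([ 0.3214, -0.0116,  1.1315]), 'rotation': array([ 10.9447,  -0.0772, -88.8093]), 'shot': 1, 'tw': array([ 0.3214, -0.0116,  1.1315]), 'Rw': array([[ 0.0208,  0.9816, -0.1898],
       [-0.9998,  0.0207, -0.0026],
       [ 0.0013,  0.1899,  0.9818]])}
top bone 0.56 [201. 235.  40.  16.] [0.5178 0.2458 0.0307] [0.5008 0.2003 0.0059] [0.539  0.3029 0.0573]
top sleeve 0.59 [157. 220.  94.  37.] [0.5234 0.311  0.0541] [ 0.4845  0.1897 -0.0044] [0.5784 0.4251 0.0628]
top pad 0.56 [286. 202.  90
[... 4058 characters left out ...]

scene bone_middle 0.65 [438.9, 210.7] [0.5321 0.2875 0.028 ]
scene bone_middle 0.31 [404.9, 219.7] [0.5278 0.1917 0.0268]
scene bone_front 0.79 [406.7, 223.3] [0.5404 0.1895 0.0263]
scene bone_front 0.69 [362.6, 208.5] [0.4299 0.1291 0.023 ]
scene lip_top 0.63 [404.1, 216.3] [0.509  0.2008 0.0247]
scene roof_edge 0.79 [440.3, 202.3] [0.4948 0.3169 0.0255]
scene roof_edge 0.41 [405.0, 219.0] [0.5239 0.1941 0.0267]
scene sleeve 0.58 [434.5, 217.4] [0.5286 0.2771 0.0112]
scene pad 0.73 [330.7, 257.8] [ 0.5602 -0.0231  0.0057]
scene cradle 0.9 [220.1, 289.2] [ 0.559  -0.2815  0.01  ]
scene cradle 0.71 [212.5, 222.2] [ 0.3421 -0.2354  0.0354]
scene bone 0.56 [437.2, 215.0] [0.5328 0.2824 0.0181]
```

```bash
python3 - <<'E'
import cv2
a=cv2.imread('pics/top0.png')[110:340,130:540]; b=cv2.imread('pics/scene0.png')[150:360,90:540]
a=cv2.resize(a,(640,359)); b=cv2.resize(b,(514,240))
import numpy as np
o=np.zeros((600,640,3),np.uint8); o[:359]=a; o[359:599,:514]=b
cv2.imwrite('pics/c0.png',o)
E
```

```text
(no output)
```

View pics/c0.png

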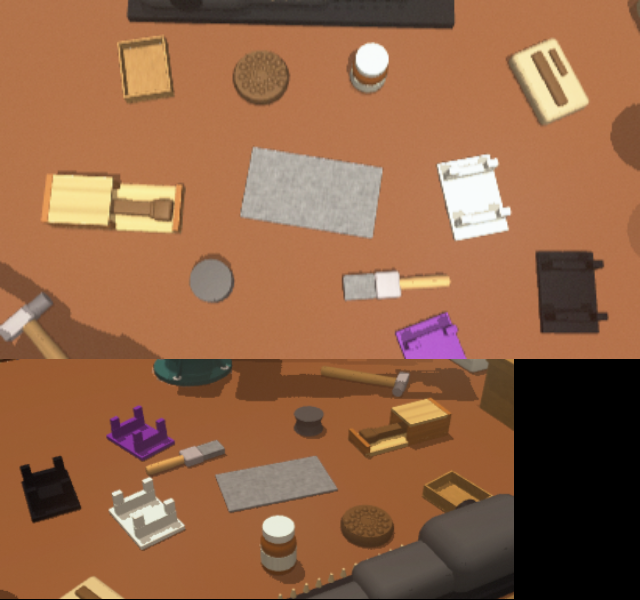

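The view shows the sleeve with the brown bone's front half on its apron at top pixel (222, 243). Only one thing could pass for the bone, the brown brick or stick on the block at top right, around (480, 160).

There are three cradle-shaped things:
- White at (430, 236): this is the one to use.
- Black at (493, 297).
- Purple at (405, 330).

The bone's deep end points to world +y, and the cradle's axis lies roughly along world x. Next I'll measure poses from the top cloud.

```bash
python3 - <<'E'
from h import *
p=cam('top'); C=cloud(p); D=p['depth']>0
def box(m,n):
    r=cv2.minAreaRect((C[m][:,:2]*1000).astype(np.float32)); print(n,m.sum(),r,'zmed',np.median(C[m][:,2]))
def reg(q,x,y):
    rs=nets.silhouettes(q,p)
    return min(rs,key=lambda r:np.hypot(*(np.median(C[r['region']&D],0)[:2]-[x,y])))['region']
k=np.ones((3,3),np.uint8)
s=reg('sleeve',.523,.31)&D
m=s&(C[...,2]>.050); box(m,'roof')
b=reg('bone',.518,.25)&D&(C[...,2]>.022)&(C[...,2]<.04); box(b,'bone')
X=C[b]; f=np.polyfit(X[:,1],X[:,0],1); print('bone line x=',f, 'yaw',np.degrees(np.arctan2(1,f[0])))
q=reg('pad',.556,-.02)&D; box(cv2.erode(q.astype(np.uint8),k).astype(bool),'pad')
c=reg('cradle',.552,-.28)&D; box(c,'cradle'); box(c&(C[...,2]>.04),'prongs')
print(C[c&(C[...,2]>.045)])
a=p['image'][195:275,150:260]; b=p['image'][195:275,395:505]
cv2.imwrite('pics/c1.png',cv2.cvtColor(cv2.resize(np.vstack([a,b]),None,fx=3.6,fy=3.6,interpolation=cv2.INTER_CUBIC),cv2.COLOR_RGB2BGR))
E
```

```text
Traceback (most recent call last):
ValueError: min() iterable argument is empty
```

```bash
python3 - <<'E'
from h import *
p=cam('top'); C=cloud(p); D=p['depth']>0
def box(m,n):
    r=cv2.minAreaRect((C[m][:,:2]*1000).astype(np.float32)); print(n,m.sum(),r,'zmed',np.median(C[m][:,2]))
def roi(x0,x1,y0,y1,z0,z1): return D&(C[...,0]>x0)&(C[...,0]<x1)&(C[...,1]>y0)&(C[...,1]<y1)&(C[...,2]>z0)&(C[...,2]<z1)
box(roi(.46,.59,.18,.44,.050,.07),'roof')
H=cv2.cvtColor(p['image'],cv2.COLOR_RGB2HSV); dark=H[...,2]<150
print(H[243,222],H[225,230],H[243,238])
b=roi(.49,.55,.2,.293,.024,.04)&dark; box(b,'bone')
X=C[b]; f=np.polyfit(X[:,1],X[:,0],1); print('bone line x=',f, 'x at y .21,.25,.28',np.polyval(f,[.21,.25,.28]))
box(roi(.46,.65,-.15,.11,.004,.012)&(H[...,1]<60),'pad')
w=(H[...,1]<70)
box(roi(.46,.65,-.36,-.21,.005,.08)&w,'cradle'); m=roi(.46,.65,-.36,-.21,.047,.08); print(C[m])
a=p['image'][195:275,150:260]; b=p['image'][195:275,395:505]
cv2.imwrite('pics/c1.png',cv2.cvtColor(cv2.resize(np.vstack([a,b]),None,fx=3.6,fy=3.6,interpolation=cv2.INTER_CUBIC),cv2.COLOR_RGB2BGR))
E
```

```text
roof 1338 ((527.2810668945312, 347.90582275390625), (107.58065795898438, 77.68392181396484), 88.56402587890625) zmed 0.05698791813009474
[ 15 127 166] [ 12 147 181] [ 14 130 147]
bone 87 ((517.2706298828125, 248.13514709472656), (88.80799102783203, 30.85826301574707), 89.1346206665039) zmed 0.030112412821231338
bone line x= [-0.0214  0.5212] x at y .21,.25,.28 [0.5167 0.5158 0.5152]
pad 3375 ((556.412353515625, -20.64581298828125), (218.97088623046875, 119.63182830810547), 81.85797119140625) zmed 0.006989694567626437
cradle 1772 ((553.3087158203125, -284.3838195800781), (129.9170684814453, 90.43911743164062), 12.025911331176758) zmed 0.011188262968204743
[[ 0.6069 -0.3118  0.0542]
 [ 0.6064 -0.3136  0.0565]
 [ 0.603  -0.2982  0.0583]
 [ 0.6034 -0.3009  0.0572]
 [ 0.6028 -0.3028  0.0596]
 [ 0.6032 -0.3056  0.0583]
 [ 0.6035 -0.3084  0.0571]
 [ 0.6023 -0.3095  0.062 ]
 [ 0.6038 -0.3135  0.0566]
 [ 0.6016 -0.2968  0.0536]
 [ 0.6007 -0.2984  0.0573]
 [ 0.6006 -0.3007  0.0578]
 [ 0.6    -0.3025  0.0604]
 [ 0.6009 -0.3058  0.0572]
 [ 0.6013 -0.3086  0.0559]
 [ 0.6016 -0.3114  0.0549]
 [ 0.
[... 3399 characters left out ...]
 0.5099 -0.2669  0.0554]
 [ 0.509  -0.2681  0.0607]
 [ 0.5092 -0.2707  0.06  ]
 [ 0.5085 -0.2539  0.0477]
 [ 0.5065 -0.2537  0.0594]
 [ 0.5064 -0.256   0.0602]
 [ 0.507  -0.2591  0.0572]
 [ 0.5071 -0.2616  0.057 ]
 [ 0.5064 -0.2631  0.061 ]
 [ 0.5069 -0.2661  0.0583]
 [ 0.5068 -0.2683  0.0594]
 [ 0.5073 -0.2714  0.0567]
 [ 0.5049 -0.2549  0.054 ]
 [ 0.5042 -0.2562  0.0588]
 [ 0.5052 -0.26    0.0532]
 [ 0.5046 -0.2615  0.0569]
 [ 0.5046 -0.264   0.057 ]
 [ 0.5045 -0.2661  0.0582]
 [ 0.5033 -0.2669  0.0653]
 [ 0.5044 -0.2707  0.0593]
 [ 0.5027 -0.2551  0.0526]
 [ 0.5018 -0.2563  0.0584]
 [ 0.502  -0.2589  0.0576]
 [ 0.5024 -0.2618  0.0554]
 [ 0.5033 -0.2655  0.0503]
 [ 0.5038 -0.2686  0.0474]]
```

View pics/c1.png

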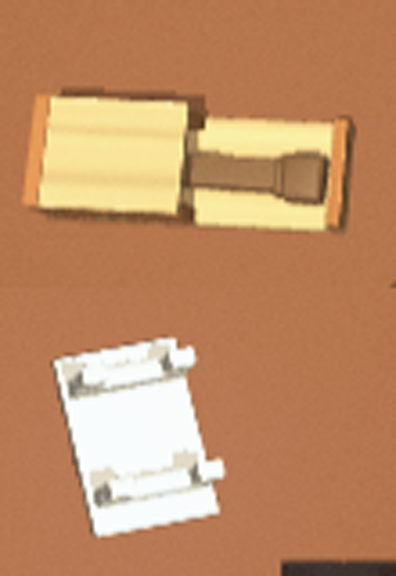

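The top crop shows the bone's shaft and knob on the apron, with the knob at full-frame pixel (234, 244) behind the lip at (243, 243). The lower crop shows the white cradle, its notch axis running up the picture. I measured the cradle at about (0.5535, -0.284), yaw 12°. Now I'll go above the bone.

```bash
python3 -m inch '[{"dp":[0,0,0],"spin":8.5},{"dp":[0,0,0],"spin":8.5},{"dp":[0,0,0],"spin":8.5},{"dp":[0,0,0],"spin":8.5},{"dp":[0,0,0],"spin":8.5},{"dp":[0,0,0],"spin":8.5},{"dp":[0,0,0],"spin":8.5},{"dp":[0,0,0],"spin":8}]' 1 3
python3 -m inch '[{"dp":[-0.03,0.035,0],"spin":0},{"dp":[-0.03,0.035,0],"spin":0},{"dp":[-0.03,0.035,0],"spin":0},{"dp":[-0.03,0.035,0],"spin":0},{"dp":[-0.03,0.035,0],"spin":0},{"dp":[-0.03,0.035,0],"spin":0},{"dp":[-0.03,0.035,0],"spin":0},{"dp":[-0.03,0.035,0],"spin":0},{"dp":[-0.028,0.03,0],"spin":0},{"dp":[0,0,0],"spin":0}]'
python3 - <<'E'
from h import *
s=arm.sense(); print(s['eef_pos'],s['ee_rot'],s['contact_force'])
p=cam('wrist'); save(p,'w1'); print(p['hand_eye'],p['fx'],p['cx'],p['cy'],p['tw'])
C=cloud(p);
for q in ['bone_middle','bone_front','lip_top','roof_edge','bone','sleeve']:
    for r in nets.mark_of(q,p)[:2]:
        u,v=r['pixel']; print(q,round(r['score'],2),r['pixel'],C[int(v),int(u)])
for q in ['bone','sleeve']:
    for r in nets.silhouettes(q,p)[:2]: print(q,r['score'],r['extent'])
E
```

```text
time: 2.75
eef_pos: [0.2095, 0.5085, 0.2055]
ee_rot: [180.0, -0.0, 89.8]
contact_force: [-0.1, -0.2, 0.2]
finger_gap: 0.0939
finger_force: 0.0
time: 3.75
eef_pos: [0.5231, 0.2373, 0.2047]
ee_rot: [180.0, 0.1, 89.7]
contact_force: [-0.8, 0.6, -0.1]
finger_gap: 0.0936
finger_force: 0.0
[0.5231 0.2373 0.2047] [179.9815   0.1078  89.7341] [-0.7903  0.5828 -0.0597]
[[ 0.0007  0.9619  0.2734  0.0809]
 [ 1.     -0.0008  0.0001  0.0009]
 [ 0.0004  0.2734 -0.9619 -0.1803]
 [ 0.      0.      0.      1.    ]] 406.13659961058266 326.5609521241058 243.95658427042147 [0.5243 0.3185 0.3848]
bone_middle 0.95 [321.6, 158.8] [0.5194 0.2936 0.0303]
bone_middle 0.33 [573.6, 184.7] [0.7542 0.267  0.0047]
bone_front 0.81 [316.4, 253.9] [0.5142 0.2089 0.0316]
lip_top 0.63 [325.0, 265.1] [0.5224 0.1968 0.0302]
roof_edge 0.94 [325.3, 157.8] [0.5229 0.2961 0.0557]
bone 0.88 [321.9, 157.7] [0.5198 0.2963 0.0577]
sleeve 0.83 [325.4, 153.5] [0.523  0.2993 0.0572]
bone 0.73 [276.6, 8.4, 105.9, 265.5]
bone 0.72 [300.3, 155.6, 36.4, 102.8]
sleeve 0.71 [278.0, 7.6, 103.3, 266.8]
```

View pics/w1.png

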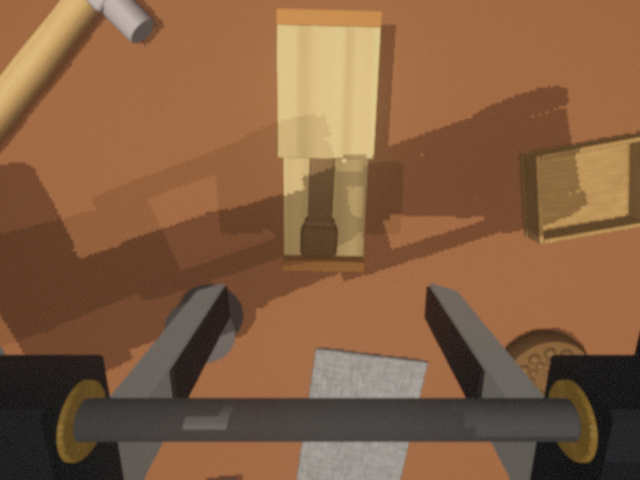

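The wrist view shows the bone's shaft at (321, 190) and knob at (319, 240), nearly parallel to the image's vertical. The lip is at (324, 264) and the roof edge at row 157.

```bash
python3 - <<'E'
from h import *
p=cam('wrist'); 
G=cv2.cvtColor(p['image'],cv2.COLOR_RGB2GRAY).astype(float)
def edges(row,lo,hi,z):
    g=np.diff(cv2.GaussianBlur(G[row-1:row+2].mean(0)[None],(5,1),0)[0]); 
    l=lo+np.argmin(g[lo:(lo+hi)//2]); r=(lo+hi)//2+np.argmax(g[(lo+hi)//2:hi])
    return atz(p,l+.5,row,z),atz(p,r+.5,row,z),l,r
for row in (170,178,186,194,202,210): a,b,l,r=edges(row,292,348,.030); print('shaft',row,l,r,(a+b)[:2]/2,'w',b[0]-a[0])
for row in (228,234,240,246): a,b,l,r=edges(row,292,348,.032); print('knob',row,l,r,(a+b)[:2]/2,'w',b[0]-a[0])
col=G[:,312:328].mean(1); print('cols',[(v,int(col[v])) for v in range(214,276,1)])
for v in range(214,276,6): print(v,atz(p,319,v,.032)[:2])
for row in (60,100,140):
    g=G[row]; d=np.abs(np.diff(cv2.GaussianBlur(g[None],(5,1),0)[0])); l=265+np.argmax(d[265:300]); r=360+np.argmax(d[360:395]); a,b=atz(p,l,row,.056),atz(p,r,row,.056); print('roof',l,r,(a+b)[:2]/2,b[0]-a[0])
E
```

```text
shaft 170 313 339 [0.52   0.2884] w 0.02252889735516983
shaft 178 313 338 [0.5196 0.2815] w 0.02177820510347106
shaft 186 304 338 [0.5156 0.2746] w 0.029777537567007295
shaft 194 312 337 [0.5187 0.2675] w 0.02201356726060133
shaft 202 312 337 [0.5188 0.2604] w 0.02213316711476354
shaft 210 311 336 [0.5179 0.2532] w 0.02225407222503384
knob 228 306 338 [0.5166 0.2372] w 0.028677677828067516
knob 234 304 340 [0.5166 0.2317] w 0.03239676924274726
knob 240 304 341 [0.5171 0.2261] w 0.033435950478808873
knob 246 303 340 [0.5162 0.2204] w 0.03357638813036218
cols [(214, 74), (215, 74), (216, 74), (217, 73), (218, 73), (219, 72), (220, 72), (221, 71), (222, 71), (223, 71), (224, 69), (225, 69), (226, 71), (227, 73), (228, 75), (229, 74), (230, 71), (231, 66), (232, 64), (233, 65), (234, 66), (235, 67), (236, 69), (237, 69), (238, 69), (239, 71), (240, 70), (241, 70), (242, 70), (243, 69), (244, 69), (245, 69), (246, 68), (247, 68), (248, 69), (249, 68), (250, 67), (251, 68), (252, 67), (253, 67), (254, 67), (255, 66), (256, 66), (257, 67), (258, 65), (259, 66), (260, 66), (261, 67), (262, 67), (263, 69), (264, 69), (265, 76), (266, 87), (267, 96), (268, 100), (269, 101), (270, 101), (271, 102), (272, 102), (273, 102), (274, 101), (275, 95)]
214 [0.5135 0.25  ]
220 [0.5135 0.2446]
226 [0.5135 0.2391]
232 [0.5135 0.2335]
238 [0.5135 0.2279]
244 [0.5135 0.2223]
250 [0.5135 0.2166]
256 [0.5135 0.2109]
262 [0.5134 0.2051]
268 [0.5134 0.1993]
274 [0.5134 0.1935]
roof 283 385 [0.5252 0.3724] 0.07634642367125066
roof 283 382 [0.5243 0.3441] 0.0759834836200805
roof 283 379 [0.5234 0.3143] 0.07560162179067931
```

Bone pose: yaw about 87°, centre at about (0.520, 0.2985). The roof edge (y 0.296) and the front end (y 0.2085) agree with that. I'll grasp the shaft just behind the knob, at (0.5182, 0.2525).

```bash
python3 -m inch '[{"dp":[0.015,-0.005,0.02],"spin":2.7},{"dp":[0,0,0.04],"spin":0},{"dp":[0,0,0.04],"spin":0},{"dp":[0,0,0.04],"spin":0},{"dp":[0,0,0.02],"spin":0},{"dp":[0,0,0.01],"spin":0},{"dp":[0,0,0],"spin":0},{"dp":[0,0,0],"spin":0}]' 1 3
python3 - <<'E'
from h import *
p=cam('wrist'); save(p,'w2')
E
```

```text
time: 5.05
eef_pos: [0.5159, 0.2567, 0.037]
ee_rot: [179.9, -0.1, 87.4]
contact_force: [0.9, -0.3, 1.0]
finger_gap: 0.094
finger_force: 0.0
```

View pics/w2.png

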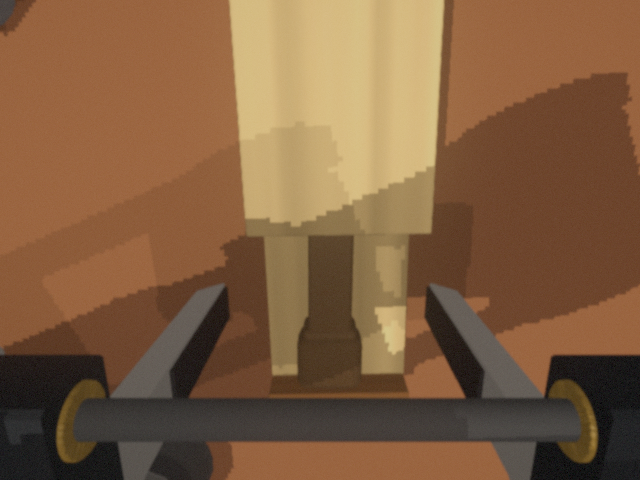

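The fingers straddle the shaft: the tips are at (225, 290) and (430, 290), and the knob starts at row 325. The bone is centred at column 330. I'll go down and close with low force, so the bone can pivot in the pads.

```bash
python3 -m inch '[{"dp":[-0.003,0.002,0.01],"spin":0.4},{"dp":[0,0,0.008],"spin":0},{"dp":[0,0,0.005],"spin":0},{"dp":[0,0,0],"spin":0},{"dp":[0,0,0],"spin":0}]' 1 3
python3 -m inch '[{"dp":[0,0,0],"spin":0},{"dp":[0,0,0],"spin":0},{"dp":[0,0,0],"spin":0},{"dp":[0,0,0],"spin":0},{"dp":[0,0,0],"spin":0},{"dp":[0,0,0],"spin":0},{"dp":[0,0,0],"spin":0},{"dp":[0,0,0],"spin":0}]' -1 4
```

```text
time: 5.6
eef_pos: [0.5167, 0.253, 0.0122]
ee_rot: [-180.0, 0.0, 87.0]
contact_force: [-0.2, -0.1, -1.2]
finger_gap: 0.0943
finger_force: 0.0
time: 6.4
eef_pos: [0.5168, 0.253, 0.0125]
ee_rot: [-180.0, -0.0, 87.0]
contact_force: [0.3, 0.4, 0.3]
finger_gap: 0.0334
finger_force: 0.0
```

```bash
python3 -m inch '[{"dp":[0,0,0],"spin":0},{"dp":[0,0,0],"spin":0},{"dp":[0,0,0],"spin":0},{"dp":[0,0,0],"spin":0}]'
```

```text
time: 6.8
eef_pos: [0.5169, 0.2531, 0.0125]
ee_rot: [180.0, -0.0, 87.0]
contact_force: [0.0, 0.5, -0.3]
finger_gap: 0.0221
finger_force: 4.0
```

The shaft is gripped: the gap is 22.1 mm. Now I'll raise it 20 mm, aiming for about 0.147 rad with the rear end still on the floor.

```bash
python3 -m inch '[{"dp":[0,0,-0.004],"spin":0},{"dp":[0,0,-0.004],"spin":0},{"dp":[0,0,-0.004],"spin":0},{"dp":[0,0,-0.004],"spin":0},{"dp":[0,0,-0.004],"spin":0},{"dp":[0,0,0],"spin":0},{"dp":[0,0,0],"spin":0}]'
cat > tilt.py <<'E'
from h import *
import sys
p=cam('wrist'); save(p,sys.argv[1]); C=cloud(p); t,_=pose()
m=(p['depth']>0)&(abs(C[...,0]-t[0])<.006)&(C[...,1]>t[1]-.06)&(C[...,1]<t[1]+.1)&(C[...,2]<.15)
X=C[m]
for y in np.arange(t[1]-.06,t[1]+.1,.008):
    k=abs(X[:,1]-y)<.004
    if k.sum()>3: print(round(y-t[1],3),round(y,4),k.sum(),np.median(X[k,2]).round(4))
E
python3 tilt.py w3; python3 - <<'E'
from h import *
p=cam('scene'); a=p['image'][170:240,380:500]; cv2.imwrite('pics/s3.png',cv2.cvtColor(cv2.resize(a,None,fx=5,fy=5,interpolation=cv2.INTER_CUBIC),cv2.COLOR_RGB2BGR))
E
```

```text
time: 7.5
eef_pos: [0.5171, 0.2531, 0.0328]
ee_rot: [180.0, -0.0, 87.0]
contact_force: [0.3, -0.4, -0.1]
finger_gap: 0.0221
finger_force: 4.0
-0.036 0.217 110 0.0581
-0.028 0.225 474 0.0575
-0.02 0.233 516 0.0555
-0.012 0.241 497 0.0532
-0.004 0.249 483 0.0518
0.004 0.257 499 0.0505
0.012 0.265 499 0.0493
0.02 0.273 625 0.0483
0.028 0.281 3072 0.1476
0.036 0.289 529 0.0455
0.044 0.297 386 0.0569
0.052 0.305 615 0.0569
0.06 0.313 656 0.057
0.068 0.321 676 0.057
0.076 0.329 705 0.057
0.084 0.337 742 0.057
0.092 0.345 773 0.057
```

View pics/s3.png

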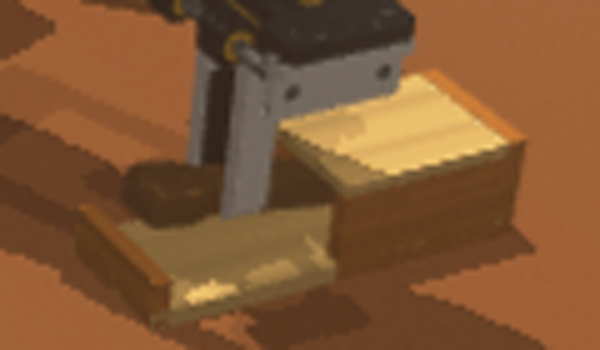

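Seen from the scene camera, the front knob at (150, 195) in the crop stands over the lip and the shaft enters under the roof. The slope is about 0.155, and the front's underside is at about 36 mm against the 28 mm lip. I'll firm the grip and draw the bone out endwise.

```bash
python3 -m inch '[{"dp":[0,0,0],"spin":0},{"dp":[0,0,0],"spin":0},{"dp":[0,0,0],"spin":0}]' -1 40
python3 -m inch '[{"dp":[-0.01,0,-0.0012],"spin":0},{"dp":[-0.01,0,-0.0012],"spin":0},{"dp":[-0.01,0,-0.0012],"spin":0},{"dp":[-0.01,0,-0.0012],"spin":0},{"dp":[-0.01,0,-0.0012],"spin":0}]'
python3 tilt.py w4
```

```text
time: 7.9
eef_pos: [0.517, 0.253, 0.0325]
ee_rot: [180.0, -0.0, 87.0]
contact_force: [0.2, -0.3, -0.2]
finger_gap: 0.0218
finger_force: 40.0
time: 8.4
eef_pos: [0.5141, 0.2019, 0.0386]
ee_rot: [-180.0, 0.0, 87.0]
contact_force: [0.9, -0.1, -1.6]
finger_gap: 0.0218
finger_force: 40.0
-0.036 0.1645 24 0.0638
-0.028 0.1725 474 0.0636
-0.02 0.1805 530 0.0618
-0.012 0.1885 492 0.0593
-0.004 0.1965 482 0.0578
0.004 0.2045 496 0.0565
0.012 0.2125 503 0.0553
0.02 0.2205 509 0.0539
0.028 0.2285 612 0.0529
0.036 0.2365 524 0.0514
0.044 0.2445 532 0.0502
0.052 0.2525 543 0.0489
0.06 0.2605 550 0.0476
0.068 0.2685 559 0.0464
0.076 0.2765 568 0.0451
0.084 0.2845 578 0.0439
0.092 0.2925 662 0.0428
```

```bash
python3 -m inch '[{"dp":[-0.012,0,-0.0016],"spin":0},{"dp":[-0.012,0,-0.0016],"spin":0},{"dp":[-0.012,0,-0.0016],"spin":0},{"dp":[-0.012,0,-0.0016],"spin":0},{"dp":[-0.012,0,-0.0016],"spin":0}]'
python3 tilt.py w5
```

```text
time: 8.95
eef_pos: [0.5111, 0.1421, 0.0467]
ee_rot: [180.0, -0.0, 87.0]
contact_force: [-0.0, -0.5, -1.8]
finger_gap: 0.0218
finger_force: 40.0
-0.036 0.1044 15 0.0716
-0.028 0.1124 455 0.0717
-0.02 0.1204 535 0.07
-0.012 0.1284 489 0.0676
-0.004 0.1364 488 0.0659
0.004 0.1444 491 0.0646
0.012 0.1524 499 0.0634
0.02 0.1604 507 0.062
0.028 0.1684 510 0.0609
0.036 0.1764 525 0.0596
0.044 0.1844 540 0.0583
0.052 0.1924 540 0.057
0.06 0.2004 550 0.0558
0.068 0.2084 562 0.0545
0.076 0.2164 565 0.0533
0.084 0.2244 578 0.052
0.092 0.2324 558 0.0506
```

The rear end has left the tunnel and the tilt is holding. Lift over the lip and go above the pad.

```bash
python3 -m inch '[{"dp":[0,0,-0.012],"spin":0},{"dp":[0,0,-0.012],"spin":0},{"dp":[-0.02,0.005,-0.011],"spin":0},{"dp":[-0.03,0.008,0],"spin":0},{"dp":[-0.035,0.009,0],"spin":0},{"dp":[-0.035,0.009,0],"spin":0},{"dp":[-0.035,0.009,0],"spin":0},{"dp":[-0.03,0.008,0],"spin":0},{"dp":[-0.02,0.006,0],"spin":0},{"dp":[0,0,0],"spin":0}]'
python3 tilt.py w6
```

```text
time: 10.0
eef_pos: [0.5558, -0.0666, 0.0829]
ee_rot: [179.9, 0.1, 86.9]
contact_force: [0.0, -0.3, -1.7]
finger_gap: 0.0215
finger_force: 40.0
-0.036 -0.1009 199 0.1083
-0.028 -0.0929 480 0.1074
-0.02 -0.0849 519 0.1051
-0.012 -0.0769 505 0.1029
-0.004 -0.0689 477 0.1016
0.004 -0.0609 498 0.1003
0.012 -0.0529 508 0.0991
0.02 -0.0449 511 0.0978
0.028 -0.0369 522 0.0965
0.036 -0.0289 523 0.0952
0.044 -0.0209 541 0.094
0.052 -0.0129 545 0.0927
0.06 -0.0049 556 0.0914
0.068 0.0031 558 0.0901
0.076 0.0111 545 0.0888
0.084 0.0191 531 0.0876
0.092 0.0271 555 0.0863
```

```bash
python3 -m inch '[{"dp":[0,0,0.018],"spin":0},{"dp":[0,0,0.018],"spin":0},{"dp":[0,0,0.01],"spin":0},{"dp":[0,0,0.004],"spin":0},{"dp":[0,0,0.001],"spin":0},{"dp":[0,0,0.001],"spin":0},{"dp":[0,0,0],"spin":0}]'; python3 -m inch '[{"dp":[0,0,0.001],"spin":0},{"dp":[0,0,0],"spin":0}]'
```

```text
time: 10.75
eef_pos: [0.555, -0.0643, 0.0303]
ee_rot: [179.9, 0.0, 87.0]
contact_force: [-0.5, -0.4, -1.5]
finger_gap: 0.0215
finger_force: 40.0
time: 10.95
eef_pos: [0.5547, -0.0644, 0.0289]
ee_rot: [180.0, -0.0, 87.0]
contact_force: [0.2, -0.6, -1.6]
finger_gap: 0.022
finger_force: 40.0
```

```bash
python3 -m inch '[{"dp":[0,0,0.001],"spin":0},{"dp":[0,0,0.001],"spin":0},{"dp":[0,0,0],"spin":0}]';  python3 -m inch '[{"dp":[0,0,0.001],"spin":0},{"dp":[0,0,0],"spin":0}]'
```

```text
time: 11.25
eef_pos: [0.5549, -0.0648, 0.0272]
ee_rot: [179.9, 0.0, 87.0]
contact_force: [-0.9, -1.7, 2.2]
finger_gap: 0.0217
finger_force: 40.0
time: 11.45
eef_pos: [0.5548, -0.0647, 0.0259]
ee_rot: [179.9, 0.0, 87.0]
contact_force: [0.6, -2.7, 2.5]
finger_gap: 0.0216
finger_force: 40.0
```

The rear end rests on the pad. I'll loosen the grip and lower, so the bone pivots level.

```bash
python3 -m inch '[{"dp":[0,0,0],"spin":0},{"dp":[0,0,0],"spin":0},{"dp":[0,0,0.002],"spin":0},{"dp":[0,0,0.002],"spin":0},{"dp":[0,0,0.002],"spin":0},{"dp":[0,0,0.002],"spin":0},{"dp":[0,0,0.002],"spin":0},{"dp":[0,0,0.002],"spin":0},{"dp":[0,0,0.002],"spin":0},{"dp":[0,0,0],"spin":0}]' -1 4;python3 tilt.py w7
```

```text
time: 12.45
eef_pos: [0.5541, -0.0642, 0.0111]
ee_rot: [-180.0, -0.0, 87.0]
contact_force: [0.1, -0.2, -1.4]
finger_gap: 0.0222
finger_force: 4.0
-0.036 -0.1002 294 0.0313
-0.028 -0.0922 402 0.0312
-0.02 -0.0842 471 0.03
-0.012 -0.0762 450 0.0291
-0.004 -0.0682 450 0.0289
0.004 -0.0602 456 0.0288
0.012 -0.0522 483 0.0287
0.02 -0.0442 608 0.0287
0.028 -0.0362 3097 0.1258
0.036 -0.0282 533 0.0283
0.044 -0.0202 552 0.0282
0.052 -0.0122 576 0.0281
0.06 -0.0042 596 0.028
0.068 0.0038 622 0.0278
0.076 0.0118 641 0.0277
0.084 0.0198 654 0.0276
0.092 0.0278 671 0.0274
```

```bash
python3 -m inch '[{"dp":[0,0,0.001],"spin":0},{"dp":[0,0,0.001],"spin":0},{"dp":[0,0,0],"spin":0},{"dp":[0,0,0],"spin":0}]';python3 tilt.py w8|sed -n '1,3p;10,18p'
```

```text
time: 12.9
eef_pos: [0.5544, -0.0643, 0.0095]
ee_rot: [180.0, -0.0, 87.0]
contact_force: [0.6, -0.2, -1.6]
finger_gap: 0.0219
finger_force: 4.0
-0.036 -0.1003 303 0.0293
-0.028 -0.0923 409 0.0292
-0.02 -0.0843 470 0.0281
0.036 -0.0283 527 0.0271
0.044 -0.0203 553 0.0271
0.052 -0.0123 579 0.0271
0.06 -0.0043 600 0.0271
0.068 0.0037 623 0.027
0.076 0.0117 647 0.027
0.084 0.0197 670 0.027
0.092 0.0277 677 0.0269
```

```bash
python3 -m inch '[{"dp":[0,0,0.001],"spin":0},{"dp":[0,0,0],"spin":0},{"dp":[0,0,0],"spin":0}]'; python3 -m inch '[{"dp":[0,0,0],"spin":0},{"dp":[0,0,0],"spin":0},{"dp":[0,0,0],"spin":0},{"dp":[0,0,0],"spin":0},{"dp":[0,0,0],"spin":0},{"dp":[0,0,0],"spin":0},{"dp":[0,0,0],"spin":0}]' 0.3 ; python3 -m inch '[{"dp":[0,0,-0.02],"spin":0},{"dp":[0,0,-0.03],"spin":0},{"dp":[0,0,-0.04],"spin":0},{"dp":[0,0,-0.04],"spin":0},{"dp":[0,0,0],"spin":0},{"dp":[0,0,0],"spin":0}]' 0.3;python3 - <<'E'
from h import *
p=cam('wrist'); save(p,'w9'); C=cloud(p)
for q in ['bone_middle','bone_front','bone_rear','bone']:
    for r in nets.mark_of(q,p)[:2]:
        u,v=r['pixel']; print(q,round(r['score'],2),r['pixel'],C[int(v),int(u)])
H=cv2.cvtColor(p['image'],cv2.COLOR_RGB2HSV)
m=(p['depth']>0)&(C[...,2]>.018)&(C[...,2]<.04)&(abs(C[...,0]-.555)<.05)&(C[...,1]<.09)&(C[...,1]>-.13)
X=C[m]; print(cv2.minAreaRect((X[:,:2]*1000).astype(np.float32)),X.min(0),X.max(0),np.median(X,0))
for y in np.arange(-.12,.09,.01):
    k=abs(X[:,1]-y)<.005
    if k.sum(): print(round(y,3),k.sum(),X[k,0].min().round(4),X[k,0].max().round(4),X[k,2].max().round(4),np.median(X[k,2]).round(4))
E
```

```text
time: 13.25
eef_pos: [0.5545, -0.0643, 0.0092]
ee_rot: [180.0, -0.0, 87.0]
contact_force: [-2.5, 0.1, 4.4]
finger_gap: 0.022
finger_force: 4.0
time: 13.95
eef_pos: [0.5544, -0.0643, 0.0084]
ee_rot: [180.0, -0.0, 87.0]
contact_force: [0.7, -0.3, -0.3]
finger_gap: 0.0609
finger_force: 0.0
time: 14.55
eef_pos: [0.5551, -0.0645, 0.1398]
ee_rot: [179.8, 0.0, 87.0]
contact_force: [0.0, 0.2, -0.9]
finger_gap: 0.0611
finger_force: 0.0
bone_middle 0.63 [324.5, 184.4] [ 0.5566 -0.0221  0.0269]
bone_front 0.76 [325.0, 294.5] [ 0.5528 -0.107   0.0279]
bone_rear 0.97 [327.3, 52.7] [0.5632 0.0648 0.0272]
bone_rear 0.62 [321.2, 175.7] [ 0.5547 -0.0156  0.0262]
bone 0.58 [326.7, 182.2] [ 0.5581 -0.0207  0.0269]
bone 0.3 [326.6, 56.2] [0.5624 0.0623 0.0275]
((557.304443359375, -23.05828857421875), (178.221923828125, 33.877376556396484), 87.20304870605469) [ 0.5363 -0.1127  0.0182] [0.5783 0.0666 0.0315] [ 0.5576 -0.0093  0.0274]
-0.11 306 0.5363 0.5702 0.0305 0.0284
-0.1 528 0.5365 0.5705 0.0309 0.0287
-0.09 573 0.5372 0.5709 0.0315 0.0285
-0.08 458 0.5383 0.5688 0.0291 0.0272
-0.07 370 0.5439 0.5655 0.0287 0.0269
-0.06 376 0.5446 0.566 0.0287 0.0269
-0.05 382 0.5451 0.5664 0.0288 0.0269
-0.04 397 0.5458 0.5676 0.0288 0.0269
-0.03 418 0.5458 0.5681 0.0292 0.0269
-0.02 429 0.5463 0.5685 0.0296 0.0268
-0.01 434 0.5469 0.5689 0.0289 0.0268
-0.0 452 0.5476 0.5693 0.0294 0.0269
0.01 454 0.5482 0.5697 0.0287 0.0269
0.02 467 0.5485 0.5701 0.0295 0.0268
0.03 538 0.5464 0.574 0.0295 0.027
0.04 738 0.5435 0.5771 0.0306 0.0281
0.05 808 0.5438 0.5774 0.0307 0.0287
0.06 782 0.5444 0.5783 0.0312 0.0285
0.07 53 0.5458 0.5745 0.0284 0.0262
```

View pics/w9.png

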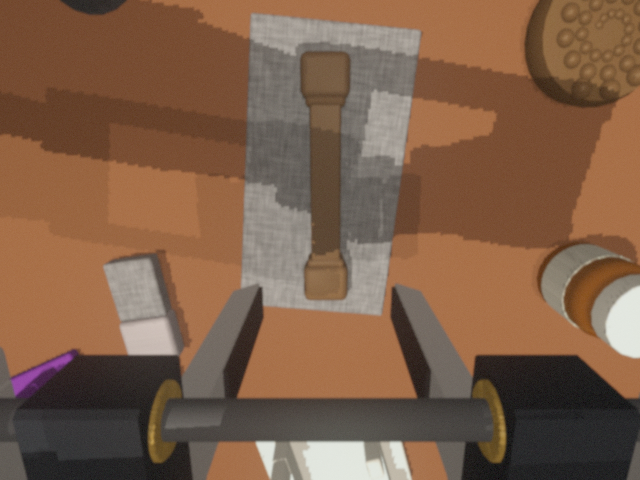

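The bone lies flat and fully released on the mat, with its knobs at (325, 78) and (326, 277). Its centre is (0.5573, -0.023), yaw 87.2°. Next, take it by the middle.

```bash
python3 -m inch '[{"dp":[0.02,0,0.01],"spin":0},{"dp":[0.021,0,0.03],"spin":0},{"dp":[0,0,0.035],"spin":0},{"dp":[0,0,0.03],"spin":0},{"dp":[0,0,0.015],"spin":0},{"dp":[0,0,0.008],"spin":0},{"dp":[0,0,0.002],"spin":0},{"dp":[0,0,0],"spin":0},{"dp":[0,0,0],"spin":0}]'; python3 -m inch '[{"dp":[0,0,0],"spin":0},{"dp":[0,0,0],"spin":0},{"dp":[0,0,0],"spin":0},{"dp":[0,0,0],"spin":0},{"dp":[0,0,0],"spin":0},{"dp":[0,0,0],"spin":0},{"dp":[0,0,0],"spin":0},{"dp":[0,0,0],"spin":0},{"dp":[0,0,0],"spin":0}]' -1 30
```

```text
time: 15.7
eef_pos: [0.5578, -0.0237, 0.0102]
ee_rot: [179.8, 0.0, 87.0]
contact_force: [-0.9, -0.7, 0.3]
finger_gap: 0.0609
finger_force: 0.0
time: 16.6
eef_pos: [0.5565, -0.0234, 0.0085]
ee_rot: [180.0, -0.0, 87.0]
contact_force: [-0.1, 0.5, -0.2]
finger_gap: 0.0215
finger_force: 30.0
```

```bash
python3 -m inch '[{"dp":[0,0,-0.015],"spin":0},{"dp":[0,0,-0.03],"spin":0},{"dp":[0,0,-0.03],"spin":0},{"dp":[-0.02,0.001,-0.02],"spin":0},{"dp":[-0.04,0.002,0],"spin":0},{"dp":[-0.045,0.002,0],"spin":0},{"dp":[-0.045,0.002,0],"spin":0},{"dp":[-0.045,0.002,0],"spin":0},{"dp":[-0.04,0.001,0],"spin":0},{"dp":[-0.025,0.001,0],"spin":0}]' -1 30; python3 -m inch '[{"dp":[0,0,0],"spin":7.5},{"dp":[0,0,0],"spin":7.5},{"dp":[0,0,0],"spin":7.5},{"dp":[0,0,0],"spin":7.5},{"dp":[0,0,0],"spin":7.5},{"dp":[0,0,0],"spin":7.5},{"dp":[0,0,0],"spin":7.5},{"dp":[0,0,0],"spin":7.5},{"dp":[0,0,0],"spin":7.5},{"dp":[0,0,0],"spin":7.2}]'
python3 -m inch '[{"dp":[0,0,0],"spin":0},{"dp":[0,0,0],"spin":0}]'
python3 - <<'E'
from h import *
p=cam('wrist'); save(p,'w10'); C=cloud(p); t,Rt=pose(); print(t)
L=(C-t)@Rt   # tool coords
D=p['depth']>0
m=D&(C[...,2]>.095)&(C[...,2]<.14)&(abs(L[...,1])<.025)&(abs(L[...,0])<.1); X=L[m]
for a in np.arange(-.09,.1,.012):
    k=abs(X[:,0]-a)<.004
    if k.sum()>5: print(a.round(3),X[k,1].min().round(4),X[k,1].max().round(4),np.median(t[2]-X[k,2]).round(4))
q=D&(C[...,2]>.045)&(C[...,2]<.07)&(np.hypot(C[...,0]-.5535,C[...,1]+.284)<.08)
n,lab,st,cen=cv2.connectedComponentsWithStats(q.astype(np.uint8))
for i in range(1,n):
    if st[i,4]>20: print(cen[i],st[i,4],np.median(C[lab==i],0), C[lab==i].min(0),C[lab==i].max(0),'tool',np.median(L[lab==i],0))
E
```

```text
time: 17.6
eef_pos: [0.5532, -0.2868, 0.104]
ee_rot: [180.0, 0.1, 86.9]
contact_force: [0.5, 0.0, -1.5]
finger_gap: 0.0214
finger_force: 30.0
time: 18.6
eef_pos: [0.5538, -0.2835, 0.1041]
ee_rot: [-180.0, 0.0, 12.0]
contact_force: [0.3, 0.7, -1.4]
finger_gap: 0.0218
finger_force: 30.0
time: 18.8
eef_pos: [0.5539, -0.2836, 0.1038]
ee_rot: [-180.0, -0.0, 12.5]
contact_force: [0.4, -0.2, -1.3]
finger_gap: 0.0219
finger_force: 30.0
[ 0.5539 -0.2836  0.1037]
-0.078 -0.0175 0.0158 0.1242
-0.066 -0.0178 0.0161 0.124
-0.042 -0.0114 0.0101 0.1221
-0.03 -0.0119 0.01 0.1222
-0.018 -0.0116 0.0098 0.1222
-0.006 -0.0119 0.01 0.1223
0.006 -0.0225 0.019 0.1223
0.018 -0.0121 0.01 0.1222
0.03 -0.0118 0.0099 0.1222
0.042 -0.012 0.01 0.1222
0.054 -0.0149 0.0125 0.1224
0.066 -0.0181 0.0159 0.1239
0.078 -0.0182 0.0157 0.1241
0.09 -0.0174 0.015 0.1228
[276.3444 204.2458] 781 [ 0.5864 -0.2465  0.0585] [ 0.5779 -0.2557  0.045 ] [ 0.5927 -0.2367  0.061 ] tool [ 0.0398 -0.0293  0.0452]
[383.8905 204.2848] 776 [ 0.5995 -0.3057  0.0585] [ 0.5913 -0.3159  0.045 ] [ 0.606  -0.2968  0.0608] tool [0.0399 0.0313 0.0453]
[390.9175 325.3196] 97 [ 0.5272 -0.3297  0.0571] [ 0.5192 -0.3331  0.0451] [ 0.5283 -0.3274  0.0601] tool [-0.0358  0.0393  0.0466]
```

View pics/w10.png

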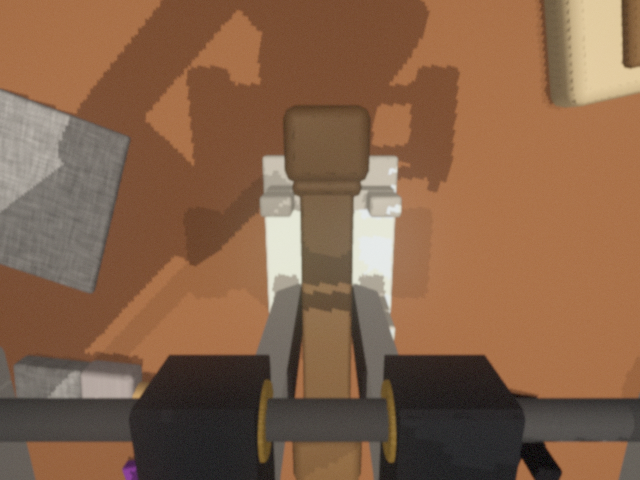

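The bone is level over the white cradle. The far prongs at (276, 204) and (384, 204) straddle the shaft evenly at tool x = +40 mm. I'll lower with a 2 mm sideways trim.

```bash
python3 -m inch '[{"dp":[0,0.002,0.005],"spin":0},{"dp":[0,0,0.015],"spin":0},{"dp":[0,0,0.015],"spin":0},{"dp":[0,0,0.015],"spin":0},{"dp":[0,0,0.01],"spin":0},{"dp":[0,0,0.005],"spin":0},{"dp":[0,0,0.002],"spin":0},{"dp":[0,0,0],"spin":0},{"dp":[0,0,0],"spin":0}]'; python3 -m inch '[{"dp":[0,0,0.001],"spin":0},{"dp":[0,0,0],"spin":0}]'
```

```text
time: 19.75
eef_pos: [0.5549, -0.2859, 0.0373]
ee_rot: [179.9, -0.1, 12.3]
contact_force: [0.5, -1.2, -1.4]
finger_gap: 0.0216
finger_force: 30.0
time: 19.95
eef_pos: [0.5546, -0.2857, 0.036]
ee_rot: [180.0, -0.0, 12.3]
contact_force: [-0.8, -0.1, -2.4]
finger_gap: 0.0221
finger_force: 30.0
```

```bash
python3 -m inch '[{"dp":[0,0,0.001],"spin":0},{"dp":[0,0,0],"spin":0}]'; python3 -m inch '[{"dp":[0,0,0.001],"spin":0},{"dp":[0,0,0],"spin":0}]'
```

```text
time: 20.15
eef_pos: [0.5544, -0.2856, 0.0345]
ee_rot: [180.0, -0.0, 12.3]
contact_force: [0.5, 0.1, -1.6]
finger_gap: 0.0215
finger_force: 30.0
time: 20.35
eef_pos: [0.5544, -0.2856, 0.0345]
ee_rot: [180.0, -0.0, 12.3]
contact_force: [-2.2, 1.4, 3.6]
finger_gap: 0.0219
finger_force: 30.0
```

It has made contact. Ease the grip, open and withdraw.

```bash
python3 -m inch '[{"dp":[0,0,0],"spin":0},{"dp":[0,0,0],"spin":0}]' -1 5; python3 -m inch '[{"dp":[0,0,0],"spin":0},{"dp":[0,0,0],"spin":0},{"dp":[0,0,0],"spin":0},{"dp":[0,0,0],"spin":0},{"dp":[0,0,0],"spin":0},{"dp":[0,0,0],"spin":0}]' 0.2; python3 -m inch '[{"dp":[0,0,-0.01],"spin":0},{"dp":[0,0,-0.02],"spin":0},{"dp":[0,0,-0.03],"spin":0},{"dp":[0,0,-0.04],"spin":0},{"dp":[0,0,-0.04],"spin":0},{"dp":[-0.03,0,-0.02],"spin":0},{"dp":[-0.03,0,0],"spin":0},{"dp":[0,0,0],"spin":0},{"dp":[0,0,0],"spin":0}]'
python3 - <<'E'
from h import *
p=cam('wrist'); save(p,'w11'); C=cloud(p); y=np.radians(12.3); c=np.array([.5538,-.285])
A=np.array([[np.cos(y),np.sin(y)],[-np.sin(y),np.cos(y)]]); L=(C[...,:2]-c)@A.T
dk=cv2.cvtColor(p['image'],cv2.COLOR_RGB2HSV)
m=(p['depth']>0)&(abs(L[...,0])<.12)&(abs(L[...,1])<.025)&(C[...,2]>.03)&(dk[...,1]>70)
for a in np.arange(-.1,.11,.01):
    k=m&(abs(L[...,0]-a)<.003)
    if k.sum()>5: print(a.round(3),L[k][:,1].min().round(4),L[k][:,1].max().round(4),np.median(C[k][:,2]).round(4))
t=cam('top'); s=cam('scene')
a=cv2.resize(t['image'][110:340,130:540],(640,359)); b=cv2.resize(s['image'][150:360,90:540],(514,240))
o=np.zeros((600,640,3),np.uint8); o[:359]=a; o[359:599,:514]=b
cv2.imwrite('pics/c11.png',o[...,::-1])
E
```

```text
time: 20.55
eef_pos: [0.5545, -0.2856, 0.0345]
ee_rot: [180.0, -0.0, 12.3]
contact_force: [-1.9, 1.1, 4.8]
finger_gap: 0.0225
finger_force: 5.0
time: 21.15
eef_pos: [0.5543, -0.2856, 0.0333]
ee_rot: [-180.0, -0.0, 12.3]
contact_force: [-0.3, 0.5, 0.3]
finger_gap: 0.0565
finger_force: 0.0
time: 22.05
eef_pos: [0.4957, -0.2985, 0.1943]
ee_rot: [180.0, -0.1, 12.3]
contact_force: [0.4, -0.2, -1.2]
finger_gap: 0.0564
finger_force: 0.0
-0.09 -0.0155 0.0156 0.0532
-0.08 -0.0162 0.0172 0.0547
-0.07 -0.0161 0.0172 0.0547
-0.06 -0.0155 0.0164 0.0535
-0.05 -0.0101 0.0111 0.0529
-0.04 -0.0115 0.0102 0.053
-0.03 -0.0142 0.0169 0.3052
-0.02 -0.0098 0.01 0.0528
-0.01 -0.009 0.0099 0.053
-0.0 -0.0089 0.0098 0.053
0.01 -0.0096 0.0098 0.0529
0.02 -0.0095 0.0104 0.0529
0.03 -0.0094 0.0103 0.0531
0.04 -0.0094 0.0103 0.0528
0.05 -0.0099 0.0109 0.053
0.06 -0.0151 0.016 0.0535
0.07 -0.0165 0.0175 0.0546
0.08 -0.0164 0.0173 0.0548
0.09 -0.0146 0.0163 0.053
```

View pics/w11.png

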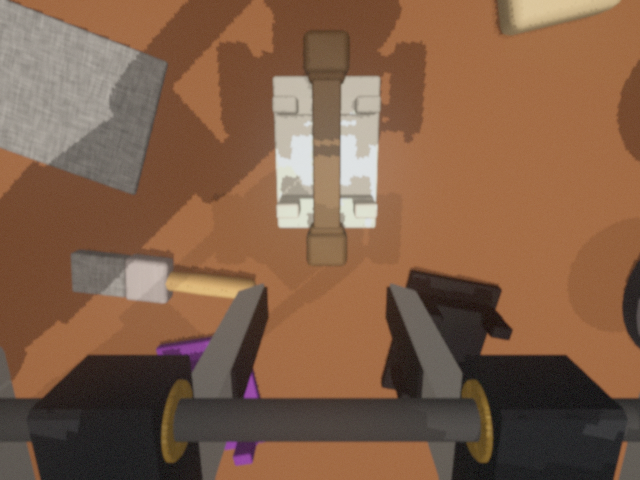

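View pics/c11.png

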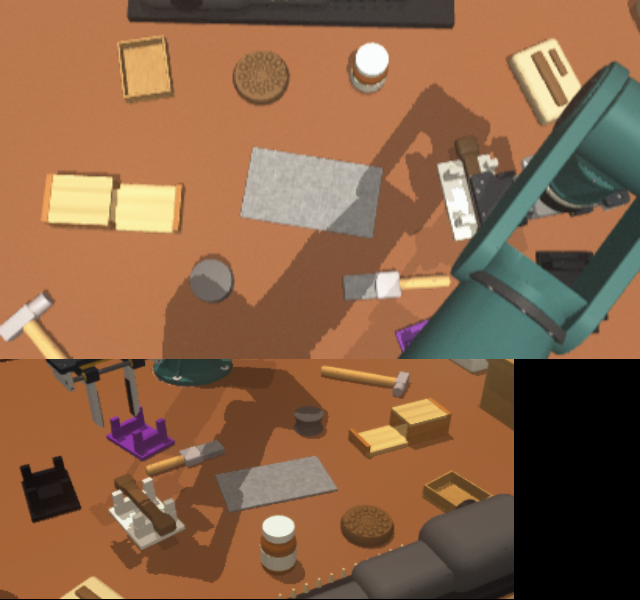

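The bone lies level in both notches of the white cradle: the shaft top measures 53 mm (54 − measurement bias), and the knobs at (327, 55) and (327, 247) are outside the uprights. The bystanders are where they were and the gripper is clear, so I'm handing in.

```bash
python3 -c "
from station import finish_job
print(finish_job())"
```

```text
the job is handed in; nothing more can be done
None
```

The bone was drawn out of its sleeve, set down and released on the grey mat, then laid level in both notches of the white cradle with a knob outside each upright. In the last pictures the vertebra, ammonite, jar, brush and card tray stand where they were, and I handed the job in at about 22 s with the gripper clear.

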